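# Lock the pantry turntable with its spring plunger

## Task

The turntable on the island has been left unlocked: lift the spring-loaded lock knob out of its parking notch, turn it to the locking position and let it down, then ease the turntable round until the pin drops fully home into a notch of the rim. Do not wrench the knob or force the turntable against the pin, keep everything on the tray standing and the things around it where they are, and let go at the end.

Things in the scene. Friction and masses are not known exactly. Their poses are not given: they have to be found in the camera images.
- turntable_base: Fixed steel foot of the turntable. Origin: the turntable's axis, at the island's top (heights below count from there); z up; its -x axis points from the axis to the lock. The lock's bracket is an arm 40 mm wide, top 42 mm high, reaching from 166 to 226 mm off the axis; on it, under the knob, a 29 mm sleeve stands up to 61 mm.
- tray_centre (a point): Centre of the round wooden tray, on the turntable's axis, level with the top of its lip, 52 mm high. The lip is an upright wall 22 mm high and 8 mm thick, from 152 to 160 mm off the axis; the tray's floor is 30 mm high. The tray turns both ways (1 N at the lip, 3 N with the pin riding on the disc). This point does not turn with it.
- disc_centre (a point): On the axis, level with the top (21 mm high) of the steel index disc that is fixed under the tray and stands out under its lip to 195 mm off the axis. Twelve notches 10.5 mm wide, one every 30 degrees, are cut in its rim. How far the disc is turned is not measured; at the start no notch lies under the pin. This point does not turn.
- knob_top (a point): Centre of the top of the lock's knob: black, round, upright, 30 mm diameter, 29 mm high, its axis 181 mm from the turntable's. Its x axis lies along the steel rib on its top. Heights: 98.5 mm parked (start), 96.5 mm in the locking position with the pin resting on the disc between notches, 90.5 mm with the pin fully home. A spring pushes it down with 5 to 8 N.
- pin_tip (a point): Tip of the lock's 8 mm round-ended pin, below the arm, in one piece with the knob (75.5 mm below its top). Parked, it hangs 2 mm clear of the disc; let down, it rides on the disc and drops 6 mm into a notch that comes under it, with about 1 mm of play each way. From then on it stops the turntable.
- crossbar (a point): Middle of the 4 mm crossbar under the knob, 27 mm long, one piece with it (38.5 mm below its top), x along the bar. At the start it sits in the sleeve's parking notches, 3 mm deep, turned about 60 degrees counter-clockwise (from above) off the base's x axis. Lifted over 3 mm (stop at 6.5 mm) it turns; 60 degrees clockwise, parallel to the base's x axis, deep slots (5 degrees of play) let it down.
- olive_jar: Olive ceramic jar with a lid, 80 mm diameter, 116 mm high, loose on the tray. Origin: centre of its underside.
- spice_bottle: Glass spice bottle with a metal cap, 44 mm diameter, 98 mm high, loose on the tray. Origin: centre of its underside.
- orange_box: Orange plastic container with a white lid, 67 x 53 x 73 mm, loose on the tray. Origin: centre of its underside.
- tin: Small aluminium tin with a twist cap, 57 mm diameter, 43 mm high, loose on the tray. Origin: centre of its underside.
- pepper_mill: Wooden pepper mill, 60 mm diameter, 168 mm high, loose on the island beside the turntable. Origin: centre of its underside.
- mortar: Marble mortar bowl, 110 mm diameter, 75 mm high, loose on the island. Origin: centre of its underside.
- pasta_jar: Glass storage jar with a cork lid, 96 mm diameter, 172 mm high, loose on the island. Origin: centre of its underside.
Not all that is in view belongs to the job. Leave any blue or pink look-alike of the spice_bottle alone.

How it is judged:
By the outcome, as a careful person would: the job done as asked, in the order asked, and still so for the second after the job is handed in, with the robot touching nothing.
It also fails if it takes over 53 s, if anything falls off the work surface, if the arm or the gripper's body presses on something with over 40 N, if the wrist force passes 120 N, or if a joint passes its speed limit or range.

## Robot

A 7-joint arm with a two-finger parallel gripper is mounted at the origin on the work surface. World frame = base frame: x ahead of the robot, y to its left, z up, the work surface at z = 0. Lengths are in m, angles in rad, forces in N, time in s.
With the tool pointing down it reaches from about 0.375 to 0.925 m from the base axis. Payload 3.1 kg.
Tool frame: the origin (TCP) lies between the finger pads; the fingertips stand 19 mm ahead of it and the grasp point (between the pads) is the TCP; z points along the fingers, y is the line along which they close (so a half turn about z gives the same grasp; the last joint's range is limited). The gripper opens to 85 mm and grips with 20 to 120 N. Pads are 22 mm wide; open, the fingers measure 114 mm over their backs; the gripper's body (76 mm by 85 mm) begins 54 mm behind the grasp point. The pads swing forward as they close: fully open they stand 13 mm farther back than shut.
Start: joints at [-1.391, 0.383, 0.044, 1.598, -0.018, 1.161, -0.05], TCP at [0.178, 0.625, 0.25] pointing down, gripper open.
Joint ranges: [-2.61, 2.61], [-0.41, 2.15], [-1.48, 1.57], [0, 2.5], [-1.57, 4.71], [0.05, 1.97], [-2.85, 2.85]. Speed limits (rad/s): [2.79, 2.79, 3.14, 3.14, 3.14, 3.14, 3.14].

## Interface

Orientations are given as a unit quaternion [x, y, z, w].
In Python, from bench import move_ptp, movel, move_j, move_gripper, pause, inverse_kinematics, read_camera, camera_params, MotionError, sign_off, look_for, tip_of, read_time_s, read_qpos, read_joint_vel, read_effort, read_eef_pos, read_tcp_rot, read_ft_force, read_ft_torque, read_finger_gap, read_grasp_force gives the robot as it stands. Calls block until the motion is done:
- move_ptp(position, orientation): joint-space move of the TCP to a pose.
- movel(position, orientation=None, speed=0.15): straight line of the TCP; orientation=None keeps the orientation; speed is the mean speed in m/s.
- move_j(angles): joint-space move.
- move_gripper(opening, effort=None): finger opening in m; effort is the grip in N (None keeps the last); returns when the fingers have stopped.
- pause(seconds).
- inverse_kinematics(position, orientation): joint angles nearest the present ones, or None.
- read_camera(name): name is "scene" or "top" or "wrist"; returns the picture (400x640x3 uint8, red, green, blue); there is no depth.
- camera_params(name): a dict with "K" (3x3 intrinsics, pixels), "camera_from_world" (4x4, takes a point from world to camera coordinates). Camera axes: x right, y down, z forward; pixel columns grow to the right and rows downward; lengths in m; the calibration is good to about 2 mm. The wrist camera is an equidistant fisheye: a pixel r from the principal point sees the ray r / f radians off the axis. A picture is of the moment at which its call begins: read the wrist's pose just before it. camera_params takes no time and is no camera call; for the wrist camera it gives the pose at the moment of the call.
A pose or a line that the arm cannot do raises MotionError and nothing moves.
- sign_off(): hands the job in; it is judged then, once.
Trained networks look in the newest picture that a camera, given by its name, has taken for a name from the list of things; names that differ only in an ending like _2 or _b are one class to them, and where a whole thing is asked for, a point or a joint stands for the part that bears it (a point fixed in the world has none). Each returns a list of dicts, best first, with "confidence" (0 to 1); they miss things now and then, are a little off and sometimes report something else, mostly with a low value. They report only what shows in the picture. A call takes as long as a camera call. They do not tell look-alikes from the thing itself.
- look_for(camera, name): "at" ([column, row] in pixels, amid what is visible of it).
- tip_of(camera, name): "at" ([column, row] in pixels: a listed point, or the origin of a listed thing).
Readings, each from a call of its own:
- read_time_s(): time.
- read_qpos(): joint angles.
- read_joint_vel(): joint speeds.
- read_effort(): joint torques, N m.
- read_eef_pos(): TCP position.
- read_tcp_rot(): TCP orientation.
- read_ft_force(): force on the tool from outside, world axes, zero at the start.
- read_ft_torque(): the same for the moment, N m.
- read_finger_gap(): finger opening in m.
- read_grasp_force(): force on a finger pad.
Only numpy, scipy, OpenCV 4.12 (cv2) and the standard library are available. Lean on these libraries where they do the work, as an engineer would, in place of code of your own. Each camera call takes 0.05 s, during which the arm holds its last target. There are 200 camera calls.

## Working session

There is one attempt and no reset: what is moved stays moved. The work goes in short steps, each a Python script; the robot and the scene stay as the last script left them, time stands still between calls to the robot, and variables do not carry over. Pictures are saved under pics/ and viewed, at most 10 in all, crops included, and the job is handed in when it is done.

```bash
mkdir -p pics; ls; python3 - <<'E'
from bench import *
import cv2,numpy as np
for c in("scene","top"):
    im=read_camera(c); cv2.imwrite(f"pics/{c}0.png",im[:,:,::-1])
    for n in("knob_top","tray_centre","disc_centre","turntable_base","crossbar","pin_tip"):
        print(c,n,[(np.round(d["at"]),round(d["confidence"],2)) for d in tip_of(c,n)[:2]])
    p=camera_params(c);print(np.round(p["K"],1).tolist(),np.round(p["camera_from_world"],3).tolist())
print(read_time_s(),read_tcp_rot(),read_ft_force())
E
```

```text
pics
scene knob_top [(array([265., 218.]), 0.53)]
scene tray_centre [(array([337., 233.]), 0.88), (array([392., 151.]), 0.33)]
scene disc_centre [(array([338., 239.]), 0.6), (array([248., 335.]), 0.17)]
scene turntable_base [(array([336., 246.]), 0.95), (array([270., 235.]), 0.7)]
scene crossbar [(array([264., 226.]), 0.76), (array([211., 292.]), 0.22)]
scene pin_tip [(array([269., 237.]), 0.52)]
[[456.1, 0.0, 314.4], [0.0, 456.1, 194.3], [0.0, 0.0, 1.0]] [[0.858, 0.513, -0.018, -0.464], [0.32, -0.562, -0.763, -0.112], [-0.402, 0.649, -0.646, 1.477], [0.0, 0.0, 0.0, 1.0]]
top knob_top [(array([383., 219.]), 0.53), (array([358., 189.]), 0.38)]
top tray_centre [(array([348., 163.]), 0.58)]
top disc_centre [(array([352., 165.]), 0.55)]
top turntable_base [(array([349., 167.]), 0.58)]
top crossbar [(array([378., 221.]), 0.54)]
top pin_tip [(array([381., 220.]), 0.54)]
[[391.9, 0.0, 314.9], [0.0, 391.9, 203.9], [0.0, 0.0, 1.0]] [[0.022, -1.0, -0.019, 0.018], [-0.994, -0.019, -0.109, 0.537], [0.108, 0.021, -0.994, 1.087], [0.0, 0.0, 0.0, 1.0]]
0.7 [ 1.38432428e-01  9.90371878e-01  7.26555217e-05 -7.54689322e-06] [ 0.18115659  0.00660468 -0.07373272]
```

View pics/scene0.png

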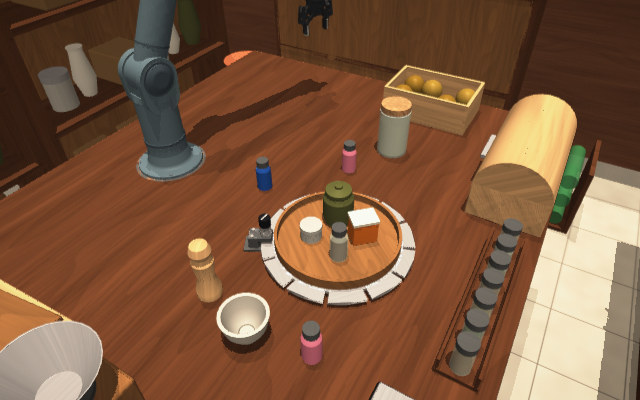

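View pics/top0.png

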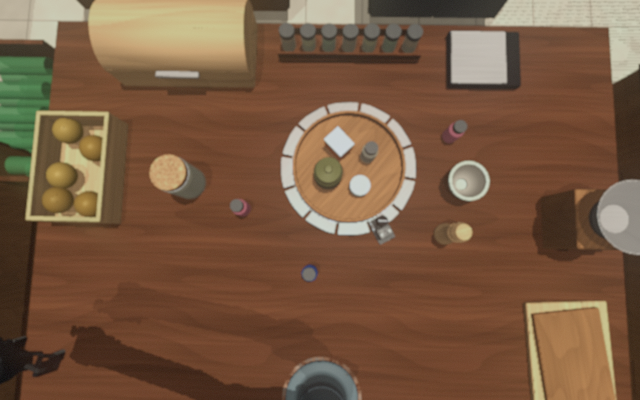

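The scene shows the turntable at (337,240) with the knob at (264,220), and blue and pink bottles standing off the tray. In the top view the axis is at about (348,167) and the knob at (380,222). The mill at (455,233) and the mortar at (468,181) are clear of the lock. Next I'll triangulate the lock and take a closer wrist view.

```bash
cat > h.py <<'E'
from bench import *
import cv2,numpy as np
from scipy.optimize import least_squares
def q(psi):  # tool down, closing line at world angle psi
    f=(psi+np.pi/2)/2; return [np.cos(f),np.sin(f),0.,0.]
def proj(c,P,p=None):
    p=p or camera_params(c); P=np.atleast_2d(P); X=(p["camera_from_world"]@np.c_[P,np.ones(len(P))].T)[:3]; K=np.array(p["K"])
    if c=="wrist":
        r=np.hypot(X[0],X[1]); th=np.arctan2(r,X[2]); u=np.array([X[0]/r*th,X[1]/r*th])
    else: u=X[:2]/X[2]
    return np.c_[K[0,0]*u[0]+K[0,2],K[1,1]*u[1]+K[1,2]]
def atz(c,px,z,p=None):
    p=p or camera_params(c); K=np.array(p["K"]); T=np.array(p["camera_from_world"])
    x=(px[0]-K[0,2])/K[0,0]; y=(px[1]-K[1,2])/K[1,1]
    if c=="wrist":
        r=np.hypot(x,y); d=np.array([x/r*np.sin(r),y/r*np.sin(r),np.cos(r)])
    else: d=np.array([x,y,1.])
    d=T[:3,:3].T@d; o=-T[:3,:3].T@T[:3,3]
    return o+d*(z-o[2])/d[2]
E
python3 - <<'E'
from h import *
r=lambda a:np.round(a,4).tolist()
for c,L in(("scene",dict(tray=(337,233,.052),base=(336,246,0),knob=(265,218,.0985),bar=(264,226,.06))),("top",dict(tray=(348,163,.052),base=(349,167,0),knob=(383,219,.0985),bar=(378,221,.06)))):
    for n,(u,v,z) in L.items(): print(c,n,r(atz(c,(u,v),z)))
for psi in np.radians(range(-180,181,30)):
    j=inverse_kinematics([.47,-.18,.3],q(psi)); print(round(np.degrees(psi)),None if j is None else r(j))
E
```

```text
scene tray [0.6496, -0.0712, 0.052]
scene base [0.6457, -0.0679, 0.0]
scene knob [0.4941, -0.1544, 0.0985]
scene bar [0.4822, -0.1479, 0.06]
top tray [0.6521, -0.0626, 0.052]
top base [0.6514, -0.0689, 0.0]
top knob [0.4924, -0.1542, 0.0985]
top bar [0.4895, -0.1464, 0.06]
-180 [-1.0248, 0.173, 1.4517, 1.9261, -0.1844, 1.2005, -2.6491]
-150 [-1.0248, 0.173, 1.4517, 1.9261, -0.1844, 1.2005, -2.1255]
-120 [-1.0248, 0.173, 1.4517, 1.9261, -0.1844, 1.2005, -1.6019]
-90 [-1.3693, -0.2579, 1.5329, 1.9265, 0.2732, 1.2369, -1.5001]
-60 [-1.3698, -0.2442, 1.5424, 1.9265, 0.2591, 1.2329, -0.9631]
-30 [-1.3693, -0.2588, 1.5323, 1.9265, 0.274, 1.2372, -0.4537]
0 [-1.3693, -0.2572, 1.5334, 1.9265, 0.2724, 1.2367, 0.0714]
30 [-1.3694, -0.253, 1.5363, 1.9265, 0.2681, 1.2355, 0.5991]
60 [-0.1739, 0.05, 0.4767, 1.9048, -0.0247, 1.1925, 1.3586]
90 [-1.3703, -0.2374, 1.5475, 1.9265, 0.252, 1.2309, 1.6617]
120 [0.8648, 0.1004, -0.6109, 1.8602, 0.0617, 1.1998, 2.3283]
150 [1.4042, 0.2347, -1.2394, 1.8432, 0.2355, 1.2297, 2.7114]
180 [-1.0248, 0.173, 1.4517, 1.9261, -0.1844, 1.2005, -2.6491]
```

```bash
python3 - <<'E'
from h import *
r=lambda a:np.round(a,4).tolist()
psi=np.radians(-31.3)
print(read_time_s())
move_j([0.36,0.1,0.0,1.9,0.0,1.2,-0.3])
print(read_time_s(),r(read_eef_pos()))
move_ptp([.50,-.15,.27],q(psi))
print(read_time_s(),r(read_qpos()),r(read_eef_pos()))
im=read_camera("wrist"); cv2.imwrite("pics/w1.png",im[:,:,::-1])
p=camera_params("wrist"); print(np.round(p["K"],1).tolist(), r(np.linalg.inv(p["camera_from_world"])[:3]))
for n,z in(("knob_top",.0985),("crossbar",.06),("tray_centre",.052),("disc_centre",.021),("turntable_base",0)):
    for d in tip_of("wrist",n)[:2]: print(n,r(d["at"]),round(d["confidence"],2),r(atz("wrist",d["at"],z)))
for n in("tin","spice_bottle","olive_jar","orange_box"):
    for d in tip_of("wrist",n)[:1]: print(n,r(d["at"]),round(d["confidence"],2),r(atz("wrist",d["at"],.03)))
print(read_time_s())
E
```

```text
0.7
3.7833 [0.4464, -0.2109, 0.2745]
4.2083 [0.275, 0.1279, -0.0737, 1.8777, 0.0101, 1.1365, -0.3428] [0.5011, -0.1472, 0.2699]
[[309.7, 0.0, 323.9], [0.0, 309.7, 198.1], [0.0, 0.0, 1.0]] [[0.8557, -0.495, -0.1508, 0.5391], [-0.5175, -0.8183, -0.2503, -0.0846], [0.0005, 0.2922, -0.9564, 0.3926]]
knob_top [315.8, 194.5] 0.78 [0.4873, -0.1554, 0.0985]
crossbar [316.0, 181.2] 0.63 [0.4886, -0.1523, 0.06]
tray_centre [396.3, 44.0] 0.98 [0.6444, -0.0665, 0.052]
turntable_base [384.9, 50.0] 0.83 [0.6432, -0.0634, 0.0]
tin [363.8, 92.9] 0.8 [0.5868, -0.097, 0.03]
spice_bottle [530.9, 203.1] 0.92 [0.7346, -0.345, 0.03]
olive_jar [344.5, 14.4] 0.85 [0.6173, -0.004, 0.03]
orange_box [416.6, 6.0] 0.83 [0.7008, -0.0338, 0.03]
4.7083
```

View pics/w1.png

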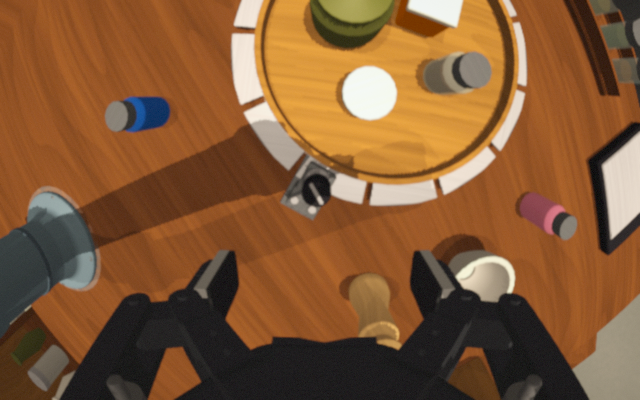

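The wrist view shows the knob with its rib at (316,190). Rim notches lie at about (256,102), (299,160), (369,190), (440,182), (495,152) and (521,88), and the tin is at (369,93). I'll crop in to get the rib angle and the notches.

```bash
python3 - <<'E'
import cv2
im=cv2.imread("pics/w1.png")[80:220,230:430]
cv2.imwrite("pics/w1c.png",cv2.resize(im,None,fx=4,fy=4,interpolation=cv2.INTER_CUBIC))
E
```

```text
(no output)
```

View pics/w1c.png

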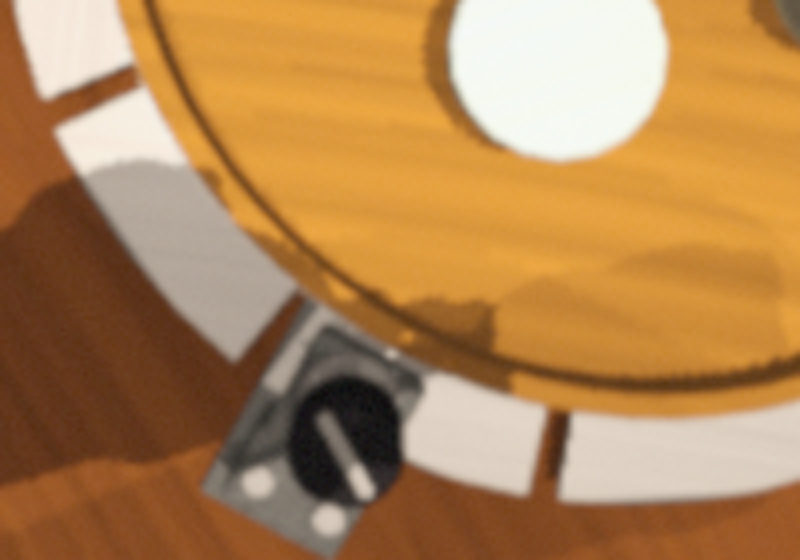

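```bash
python3 - <<'E'
from h import *
r=lambda a:np.round(a,4).tolist()
f=lambda c:(230+(c[0]+.5)/4-.5,80+(c[1]+.5)/4-.5)
k=atz("wrist",f((345,440)),.0985); a,b=[atz("wrist",f(c),.0985) for c in((322,415),(368,495))]
print("knob",r(k),"rib deg",np.degrees(np.arctan2(*(a-b)[1::-1])))
hw=.00525/.195
cs=[((48,100),1),((57,130),-1),((237,360),1),((530,495),1),((560,500),-1)]
P=np.array([atz("wrist",f(c),.021)[:2] for c,_ in cs])
d=P-[.649,-.067]; print(np.degrees(np.arctan2(d[:,1],d[:,0])),np.hypot(*d.T))
def res(x):
    d=P-x[:2]; th=np.arctan2(d[:,1],d[:,0]); R=np.hypot(*d.T)
    sgn=np.array([-1,1,-1,-1,1]) # clockwise/ccw side
    t=th+sg*sgn*hw-x[2]; t=(t+np.pi/12)%(np.pi/6)-np.pi/12
    return np.r_[R-.195,t*.195,np.hypot(*(k[:2]-x[:2]))-.181]
for sg in(1,-1):
  for ph in np.radians([0,5,10,15,20,25]):
    s=least_squares(res,[.649,-.067,ph])
    if s.cost<2e-5: print(sg,r(s.x[:2]),np.degrees(s.x[2])%30,s.cost,r(s.fun)); 
    c=s.x
    lk=np.degrees(np.arctan2(*(k[:2]-c[:2])[::-1])); 
    if s.cost<2e-5: print("lock dir",lk,"notch rel",(np.degrees(c[2])-lk+15)%30-15)
E
```

```text
knob [0.49, -0.1515, 0.0985] rib deg 87.23073058457999
[ 169.28704006  172.0986927  -161.4478988  -131.65447358 -128.79375119] [0.19583979 0.19694278 0.19694558 0.19748385 0.19765871]
-1 [0.6475, -0.0683] 20.005944514488853 6.125496927905938e-06 [-0.0003, 0.0007, 0.0001, 0.0005, 0.0007, 0.0012, 0.0004, -0.0005, -0.0002, -0.0009, -0.0029]
lock dir -152.15604253222014 notch rel -7.838012953291013
-1 [0.6475, -0.0683] 20.005943757551343 6.125496927911031e-06 [-0.0003, 0.0007, 0.0001, 0.0005, 0.0007, 0.0012, 0.0004, -0.0005, -0.0002, -0.0009, -0.0029]
lock dir -152.15604347441058 notch rel -7.838012768038084
-1 [0.6475, -0.0683] 20.005944512612444 6.125496927905825e-06 [-0.0003, 0.0007, 0.0001, 0.0005, 0.0007, 0.0012, 0.0004, -0.0005, -0.0002, -0.0009, -0.0029]
lock dir -152.15604253448657 notch rel -7.838012952900982
-1 [0.6475, -0.0683] 20.005944513587924 6.125496927905822e-06 [-0.0003, 0.0007, 0.0001, 0.0005, 0.0007, 0.0012, 0.0004, -0.0005, -0.0002, -0.0009, -0.0029]
lock dir -152.15604253331836 notch rel -7.83801295309371
-1 [0.6475, -0.0683] 20.005944514490466 6.125496927905888e-06 [-0.0003, 0.0007, 0.0001, 0.0005, 0.0007, 0.0012, 0.0004, -0.0005, -0.0002, -0.0009, -0.0029]
lock dir -152.156042532199 notch rel -7.838012953310539
-1 [0.6475, -0.0683] 20.005944511935066 6.125496927905924e-06 [-0.0003, 0.0007, 0.0001, 0.0005, 0.0007, 0.0012, 0.0004, -0.0005, -0.0002, -0.0009, -0.0029]
lock dir -152.15604253530958 notch rel -7.838012952755349
```

The rib lies at 87°, so base x is about 28°. The nearest notch is about 8° clockwise of the pin, so the tray must turn about 8° counter-clockwise. I'll refine the knob position on the way down, then grip.

```bash
python3 - <<'E'
from h import *
r=lambda a:np.round(a,4).tolist()
psi=np.radians(-32)
move_gripper(.060,25)
movel([.490,-.1525,.16],q(psi),speed=.2)
im=read_camera("wrist"); cv2.imwrite("pics/w2.png",im[:,:,::-1])
for d in tip_of("wrist","knob_top"): print(r(d["at"]),round(d["confidence"],2),r(atz("wrist",d["at"],.0985)))
print(r(proj("wrist",[.49,-.1525,.0985])),r(read_eef_pos()),read_finger_gap(),r(read_ft_force()),read_time_s())
cx,cy=proj("wrist",[.49,-.1525,.0985])[0].astype(int)
cv2.imwrite("pics/w2c.png",cv2.resize(im[max(cy-60,0):cy+80,max(cx-100,0):cx+100,::-1],None,fx=4,fy=4)); print(max(cx-100,0),max(cy-60,0))
E
```

```text
[321.6, 226.7] 0.76 [0.4902, -0.153, 0.0985]
[386.1, 75.0] 0.74 [0.5739, -0.0919, 0.0985]
[[320.9666, 226.2505]] [0.4918, -0.1528, 0.1618] 0.06013523963648453 [-0.0288, 0.2107, -0.0162] 5.8833
220 166
```

View pics/w2c.png

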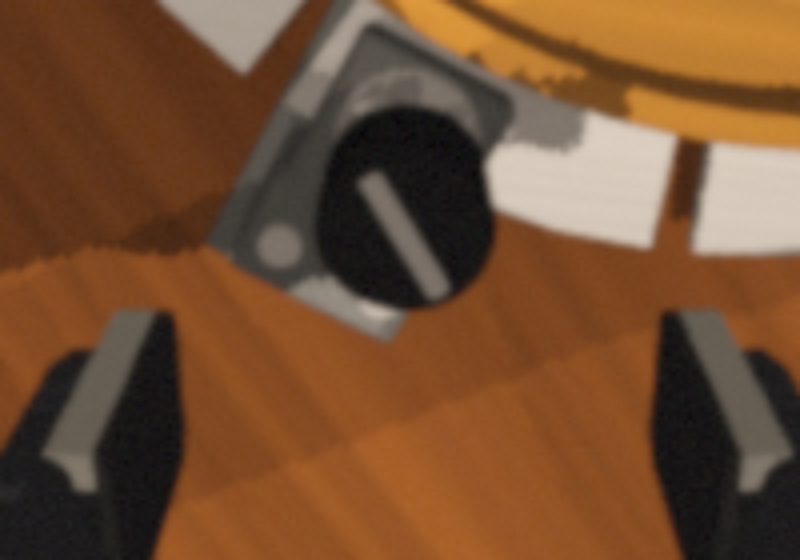

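The knob sits midway between the fingers at crop (405,235), and the estimate agrees with the network. I'll descend, grip lightly and check the lateral force.

```bash
python3 - <<'E'
from h import *
r=lambda a:np.round(a,4).tolist()
psi=np.radians(-32)
movel([.4902,-.1524,.0875],q(psi),speed=.06)
pause(.1); print(r(read_eef_pos()),r(read_ft_force()))
move_gripper(.036,20); print(read_finger_gap(),r(read_ft_force()))
move_gripper(.026,25); pause(.2)
print(read_finger_gap(),read_grasp_force(),r(read_ft_force()),r(read_ft_torque()),r(read_eef_pos()),read_time_s())
E
```

```text
[0.4906, -0.1525, 0.088] [0.9716, -0.4284, -0.0055]
0.03639748062637001 [-0.5422, 0.147, -0.4183]
0.029102816349721092 24.6682807803154 [-3.2263, 2.3666, 5.592] [0.3451, 0.7694, -0.0263] [0.4891, -0.1517, 0.0875] 8.1167
```

```bash
python3 - <<'E'
from h import *
r=lambda a:np.round(a,4).tolist()
psi=np.radians(-32); C=np.array([.4885,-.1513])
def st(t): print(t,r(read_eef_pos()),"F",r(read_ft_force()),"T",r(read_ft_torque()),round(read_finger_gap(),4),round(read_time_s(),2))
for dz in(.0025,.005):
    movel([*C,.0875+dz],q(psi),speed=.02); pause(.1); st(f"lift{dz}")
movel([*C,.0925],q(psi-np.radians(10)),speed=.02); pause(.1); st("turn10")
E
```

```text
lift0.0025 [0.4889, -0.1517, 0.0895] F [4.5941, -2.1683, -7.9222] T [-0.3416, -0.7796, 0.0051] 0.0292 8.53
lift0.005 [0.4889, -0.1516, 0.0926] F [4.1672, -2.0035, -9.7172] T [-0.4248, -0.8434, 0.0023] 0.0294 8.9
turn10 [0.4889, -0.1516, 0.0927] F [4.7243, -1.3454, -9.0339] T [-0.5191, -0.91, 0.0232] 0.0291 9.32
```

```bash
python3 - <<'E'
from h import *
r=lambda a:np.round(a,4).tolist()
psi=np.radians(-32); C=np.array([.4889,-.1516])
def st(t): print(t,r(read_eef_pos()),"F",r(read_ft_force()),"T",r(read_ft_torque()),round(read_finger_gap(),4),round(read_time_s(),2))
for a in(25,40,52,60):
    movel([*C,.0925],q(psi-np.radians(a)),speed=.02); pause(.05); st(f"turn{a}")
    if abs(read_ft_torque()[2])>.25: break
R=read_tcp_rot(); print(r(R), r(q(psi-np.radians(60))))
im=read_camera("wrist"); cv2.imwrite("pics/w3.png",im[:,:,::-1])
E
```

```text
turn25 [0.4889, -0.1516, 0.0925] F [3.3102, -1.3754, -8.821] T [-0.4676, -0.8644, 0.0177] 0.0291 9.78
turn40 [0.489, -0.1516, 0.0925] F [3.8058, -2.7231, -8.4129] T [-0.5213, -0.85, 0.0192] 0.0289 10.24
turn52 [0.489, -0.1517, 0.0925] F [4.2928, -1.2432, -8.3712] T [-0.4895, -0.7968, -0.0335] 0.0293 10.65
turn60 [0.4889, -0.1517, 0.0925] F [3.4333, -2.5569, -8.6234] T [-0.5229, -0.9067, 0.0353] 0.0292 10.99
[0.9999, -0.0157, 0.0, 0.0001] [0.9998, -0.0175, 0.0, 0.0]
```

```bash
python3 - <<'E'
from h import *
r=lambda a:np.round(a,4).tolist()
C=np.array([.4888,-.1515]); Q=q(np.radians(-92))
def st(t): print(t,r(read_eef_pos()),"F",r(read_ft_force()),"T",r(read_ft_torque()),round(read_finger_gap(),4),round(read_time_s(),2))
for z in(.0905,.0890,.0875,.0860):
    movel([*C,z],Q,speed=.02); pause(.1); st(z)
    if read_ft_force()[2]>6: break
E
```

```text
0.0905 [0.4889, -0.1516, 0.0905] F [4.5487, -2.5559, -9.8401] T [-0.5839, -0.8628, -0.0109] 0.0293 11.39
0.089 [0.4889, -0.1516, 0.089] F [4.71, -1.3321, -8.5879] T [-0.5697, -0.907, 0.0235] 0.0292 11.74
0.0875 [0.4889, -0.1516, 0.0875] F [3.5415, -2.8806, -8.3798] T [-0.5784, -0.8889, 0.002] 0.0288 12.09
0.086 [0.489, -0.1516, 0.0861] F [4.5742, -3.4791, -6.9977] T [-0.6773, -0.7906, 0.0252] 0.029 12.44
```

The bar is in its deep slot, since the knob is below parked height and the spring is still pulling down. I'll release it and grip the lip at 170°, between the lock and the jar.

```bash
cat >> h.py <<'E'
A=np.array([.6485,-.0675])
def lip(th,z,R=.156):  # th deg about the axis
    t=np.radians(th); return [*(A+R*np.array([np.cos(t),np.sin(t)])),z],q(t-np.pi)
E
python3 - <<'E'
from h import *
r=lambda a:np.round(a,4).tolist()
def st(t): print(t,r(read_eef_pos()),"F",r(read_ft_force()),"T",r(read_ft_torque()),round(read_finger_gap(),4),round(read_time_s(),2))
move_gripper(.050); st("open")
movel([.4889,-.1516,.15],speed=.1); st("up")
move_gripper(.040)
p,Q=lip(170,.15); move_ptp(p,Q); pause(.1); st("over lip")
im=read_camera("wrist"); cv2.imwrite("pics/w4.png",im[:,:,::-1])
for n,z in(("knob_top",.0965),("tray_centre",.052)):
    for d in tip_of("wrist",n)[:1]: print(n,r(d["at"]),round(d["confidence"],2),r(atz("wrist",d["at"],z)))
c=proj("wrist",[[*(A+.160*np.array([np.cos(t),np.sin(t)])),.052] for t in np.radians([160,170,180])]); print(r(c))
E
```

```text
open [0.4885, -0.1508, 0.0863] F [0.21, 0.8838, -0.3569] T [-0.0338, -0.008, -0.0194] 0.05 12.78
up [0.4884, -0.1514, 0.1496] F [-0.7372, -0.012, -0.4413] T [0.0168, 0.0024, -0.0464] 0.0501 13.57
over lip [0.4948, -0.0412, 0.1499] F [0.4579, -0.2986, 0.8491] T [0.0489, -0.0368, 0.0427] 0.0397 14.98
tray_centre [505.4, 202.0] 0.7 [0.6475, -0.0639, 0.052]
[[321.2101, 170.8944], [318.1238, 207.1157], [321.5107, 240.6865]]
```

View pics/w4.png

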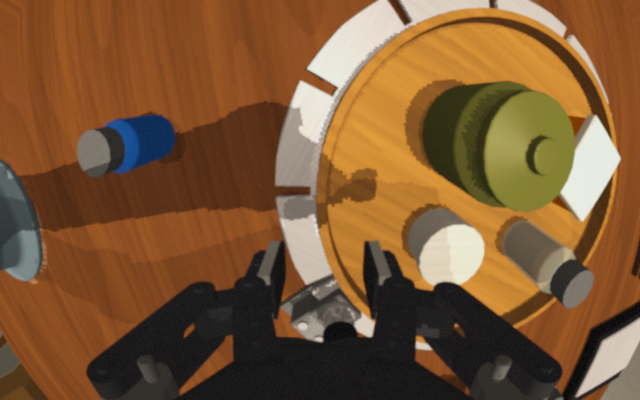

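The fingers at (275,270) and (378,270) straddle the lip, whose outer edge runs near (316,200) as predicted. The tin, jar and bottle are clear, so I'll descend and grip lightly.

```bash
python3 - <<'E'
from h import *
r=lambda a:np.round(a,4).tolist()
def st(t): print(t,r(read_eef_pos()),"F",r(read_ft_force()),"T",r(read_ft_torque()),round(read_finger_gap(),4),round(read_time_s(),2))
p,Q=lip(170,.075); movel(p,Q,speed=.08); st("mid")
p,Q=lip(170,.060); movel(p,Q,speed=.04); pause(.1); st("down")
move_gripper(.016,20); st("near")
if abs(read_ft_force()[2])<5:
    move_gripper(.004,20); pause(.2); st("grip"); print(read_grasp_force())
E
```

```text
mid [0.4955, -0.0404, 0.0755] F [1.2924, 0.6017, 0.5938] T [0.0034, -0.0273, -0.0194] 0.0404 16.23
down [0.495, -0.0404, 0.06] F [-0.1416, -0.4945, -0.0155] T [-0.0035, -0.0366, -0.0266] 0.0399 16.85
near [0.495, -0.0404, 0.0601] F [-1.1259, 0.0626, -0.0564] T [0.055, 0.0089, 0.029] 0.0163 17.21
grip [0.4926, -0.0401, 0.0598] F [-4.8419, 1.1552, 5.2333] T [0.142, 0.9774, 0.147] 0.0071 17.63
23.266268599406885
```

```bash
python3 - <<'E'
from h import *
r=lambda a:np.round(a,4).tolist()
for th in np.r_[171.5,173,174.5,175.5,np.arange(176,183,.4)]:
    p,Q=lip(th,.060,.158); movel(p,Q,speed=.02)
    e=np.array(read_eef_pos()[:2])-A; t=np.radians(th)
    F=read_ft_force(); ft=-(F[0]*-np.sin(t)+F[1]*np.cos(t)); fr=F[0]*np.cos(t)+F[1]*np.sin(t)
    print(round(th,1),"act",round(np.degrees(np.arctan2(e[1],e[0]))%360,2),"resist",round(ft,1),"rad",round(fr,1),round(F[2],1),round(read_ft_torque()[2],2),round(read_time_s(),2))
    if ft>7.5: break
E
```

```text
171.5 act 171.36 resist 3.9 rad 1.4 0.1 0.04 18.01
173.0 act 173.04 resist 2.3 rad 1.8 -0.3 0.18 18.37
174.5 act 174.55 resist 2.8 rad 1.1 -1.4 0.22 18.73
175.5 act 175.64 resist 2.5 rad 0.3 -2.1 0.25 19.02
176.0 act 176.05 resist 3.1 rad -0.3 -4.9 0.23 19.27
176.4 act 176.42 resist 3.2 rad -1.6 -5.0 0.19 19.52
176.8 act 176.95 resist 2.8 rad -1.2 -6.7 0.24 19.77
177.2 act 178.0 resist -1.2 rad -1.8 -8.4 0.42 20.02
177.6 act 178.17 resist -2.4 rad -2.4 -9.4 0.35 20.27
178.0 act 178.19 resist -2.9 rad -2.8 -11.2 0.24 20.52
178.4 act 178.25 resist -1.0 rad -4.1 -12.3 0.12 20.77
178.8 act 178.57 resist 1.1 rad -4.1 -12.9 0.09 21.02
179.2 act 179.1 resist 1.8 rad -5.0 -13.9 0.15 21.27
179.6 act 179.21 resist 2.3 rad -5.9 -13.7 0.01 21.52
180.0 act 179.27 resist 4.2 rad -5.6 -13.9 -0.15 21.77
180.4 act 179.31 resist 5.5 rad -4.5 -13.4 -0.29 22.02
180.8 act 179.36 resist 6.9 rad -5.1 -12.7 -0.39 22.27
181.2 act 179.39 resist 8.9 rad -4.0 -12.6 -0.39 22.52
```

The pin pulled the tray in at about 178°, and it now holds firm at 179.4°. I'll ease the tension off, let go, retreat and verify.

```bash
python3 - <<'E'
from h import *
r=lambda a:np.round(a,4).tolist()
def st(t): print(t,r(read_eef_pos()),"F",r(read_ft_force()),"T",r(read_ft_torque()),round(read_finger_gap(),4),round(read_time_s(),2))
p,Q=lip(179.1,.060,.158); movel(p,Q,speed=.02); pause(.1); st("eased")
move_gripper(.030); st("open")
p=read_eef_pos(); movel([p[0],p[1],.12],speed=.08)
movel([p[0],p[1]-.03,.26],speed=.15); st("up")
for c in("scene","wrist"):
    im=read_camera(c); cv2.imwrite(f"pics/{c}5.png",im[:,:,::-1])
    for d in tip_of(c,"knob_top")[:2]: print(c,r(d["at"]),round(d["confidence"],2),r(proj(c,[[.489,-.1516,z] for z in(.0985,.0965,.0905)])))
u=cv2.imread("pics/scene5.png")[170:290,200:430]; cv2.imwrite("pics/s5c.png",cv2.resize(u,None,fx=3.4,fy=3.4,interpolation=2))
E
```

```text
eased [0.4907, -0.0647, 0.0599] F [5.8784, 2.5374, -14.5962] T [0.3322, -1.0505, 0.0919] 0.0073 23.06
open [0.4909, -0.0656, 0.061] F [0.0109, 0.8068, -0.4083] T [-0.047, -0.0247, -0.0067] 0.0303 23.41
up [0.4901, -0.0952, 0.2588] F [-0.6693, 0.6962, -0.5662] T [-0.0329, 0.0376, 0.021] 0.0302 25.42
scene [266.2, 220.7] 0.49 [[263.9782, 216.6022], [264.051, 217.1983], [264.2684, 218.9784]]
wrist [321.6, 234.8] 0.89 [[323.3909, 240.8533], [323.3958, 240.0234], [323.4102, 237.5904]]
```

View pics/s5c.png

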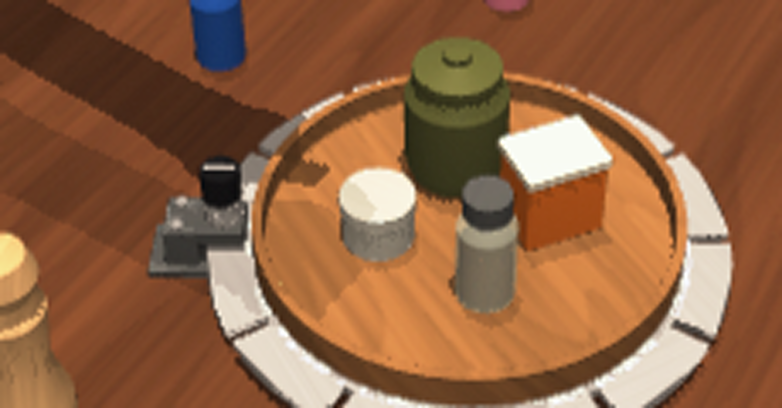

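View pics/wrist5.png

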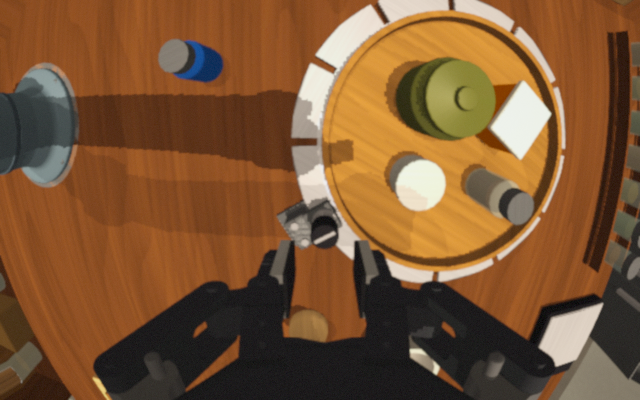

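The scene crop shows the knob down on its sleeve with the rib towards the axis, and everything on the tray standing. Its top has dropped about 2.7 px since the start, against 2.4 px expected for 8 mm fully home. The gripper is clear.

```bash
python3 -c "
from bench import *
pause(.3); print(sign_off())"
```

```text
the job is handed in; nothing more can be done
None
```

The knob was lifted, turned 60° clockwise and let down. I then turned the tray about 9° counter-clockwise until the pin dropped home in a notch and held it. Everything on the tray is still standing, the arm is clear, and the job was handed in at about 26 s.

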